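# Pack the finished drawer pulls from the jigs

### The arm

A 6-joint arm with a two-finger parallel gripper is mounted at the origin on the work surface. World frame = base frame: x ahead of the robot, y to its left, z up, the work surface at z = 0. Lengths are in mm, angles in rad, forces in N, time in s.
With the tool pointing down it reaches from about 350 to 775 mm from the base axis. Payload 7.3 kg.
Tool frame: the origin (TCP) lies on the mounting face of the last link; the fingertips stand 178 mm ahead of it and the grasp point (between the pads) lies 159 mm ahead of it; z points along the fingers, y is the line along which they close (so a half turn about z gives the same grasp; the last joint's range is limited). The gripper opens to 92 mm and grips with 3 to 60 N. Pads are 19 mm wide; open, the fingers measure 130 mm over their backs; the gripper's body (75 mm by 190 mm) begins 47 mm behind the grasp point.
Start: joints at [1.143, 0.342, 1.524, -0, 1.275, -0.146], TCP at [145.973, 504.301, 404.741] pointing down, gripper open.
Joint ranges: [-2.53, 2.53], [-0.77, 2.02], [0.04, 2.7], [-1, 4.14], [0.28, 2.66], [-3.11, 3.11]. Speed limits (rad/s): [2.57, 2.57, 3.14, 3.14, 3.14, 3.14].

### API

Orientations are given as [roll, pitch, yaw] about the fixed x, y, z axes, in that order (R = Rz(yaw) Ry(pitch) Rx(roll)).
In Python, from plant import bot, vision gives the robot as it stands. The module is installed in compiled form; this text tells all that it offers.
- The arm moves only by the shell command python3 -m crank FILE, which reads ROWS from the file FILE. ROWS is one flat JSON list of numbers that holds 1 to 5 rows one after another, with no inner brackets; each row has 5 numbers: the finger opening in mm, then dx, dy, dz in mm, then a turn about the tool's z in rad; each row is the pose to reach, as a shift and turn from the pose commanded when the command began, along the tool's axes at that moment; what a row does not reach only later rows make up. A row lasts 1/8 s, in which the tool goes at most 62.5 mm and 0.188 rad, less where a joint would pass 70% of its speed; a pose out of reach is approached as far as the arm can. The fingers move at their own pace and stop on an object; the grip force is fixed at half the most. Time passes only in rows, so rows that do not move let the fingers close. It prints the time, the measured TCP pose, the force, the opening and the grip force at its end. Input that does not fit is refused with a message, and nothing moves.
- bot.get_obs(): the state, without advancing time (a new reading comes with each control period).
- vision.capture(name): name is "scene" or "top" or "wrist"; returns a dict with "color" (384x512x3 uint8, red, green, blue), "K" (3x3 intrinsics, pixels), "R" (3x3) and "t" (3): a world point X has camera coordinates R X + t. Camera axes: x right, y down, z forward; pixel columns grow to the right and rows downward; lengths in mm; the calibration is good to about 2 mm. A picture is of the moment at which its call begins. There is no depth.
- bot.close_job(): hands the job in; it is judged then, once.
The state is a dict: "time": time; "joint_positions": joint angles; "dq": joint speeds; "tau": joint torques, N m; "tool_pos": TCP position; "tcp_rot": TCP orientation; "contact_force": force on the tool from outside, world axes, zero at the start; "moment": the same for the moment, N m; "grip_width": finger opening in mm; "finger_force": force on a finger pad.
Only numpy, scipy, OpenCV 4.12 (cv2) and the standard library are available. Lean on these libraries where they do the work, as an engineer would, in place of code of your own. Each camera call takes 0.05 s, during which the arm holds its last target. There are 200 camera calls.

### The job

Pack the finished brass drawer pulls: for every jig that holds one, raise the sprung hold-down finger until it stays up before you take the pull out (never drag a pull from under its finger), and lay the pull flat, bar upwards, in the wooden case, one to a compartment. Leave every finger down again, and once all the pulls are in, put the lid squarely on the case, fully home. Leave the other things on the bench where they are.

Things in the scene. Friction and masses are not known exactly. Their poses are not given: they have to be found in the camera images.
- jig0: green jig fixed to the bench, base 170 x 90 x 12 mm (x -75 to +95, y +-45 mm); origin on the bench. A pull lies with its long side along the jig's x, centre at x = -20 mm, on the base's top (12 mm up), between stops 6 mm high with 3 mm of play. The finger hinges at the +x end. Some jigs are empty
- finger0 (a joint): angle of jig0's hold-down finger (rad): 0 = down, its foot pressing on the pull's end with 6 N (-0.07 on an empty jig); grows as its grip is raised up and back, towards the jig's +x; stop at 1.4. Over-centre spring: below 0.7 it snaps down, above 0.7 it goes on to 1.4 and stays up. About 6 N at the grip start it, either way
- finger0_grip (a point): grip of finger0: a point 12 mm below the top of its red stem (12 x 12 mm, upright when down; the arm, 12 mm wide, is 36 mm below). Down: 50 mm to the jig's -x of the hinge, 45 mm above it. Up: 36 mm to the +x, 57 mm above, the stem leaning back. Pinch it along the jig's y and carry it in an arc round the hinge, tool kept pointing down: it turns between the pads
- finger0_hinge (a point): point on finger0's hinge axis, which runs along the jig's y, 70 mm to the +x of the jig's origin and 36 mm above the bench
- pull0: brass drawer pull, 240 g: plate 80 x 50 x 6 mm with a raised bar; origin at the centre of the plate's underside, x along its 80 mm and the bar, z up. Bar 44 mm long (x), 14 mm wide (y), 18 to 34 mm above the origin, on two feet: pinch it across y. Starts in jig0, the finger's foot on its end to the jig's +x; absent in some runs
- jig1: green jig fixed to the bench, base 170 x 90 x 12 mm (x -75 to +95, y +-45 mm); origin on the bench. A pull lies with its long side along the jig's x, centre at x = -20 mm, on the base's top (12 mm up), between stops 6 mm high with 3 mm of play. The finger hinges at the +x end. Some jigs are empty
- finger1 (a joint): angle of jig1's hold-down finger (rad): 0 = down, its foot pressing on the pull's end with 6 N (-0.07 on an empty jig); grows as its grip is raised up and back, towards the jig's +x; stop at 1.4. Over-centre spring: below 0.7 it snaps down, above 0.7 it goes on to 1.4 and stays up. About 6 N at the grip start it, either way
- finger1_grip (a point): grip of finger1: a point 12 mm below the top of its red stem (12 x 12 mm, upright when down; the arm, 12 mm wide, is 36 mm below). Down: 50 mm to the jig's -x of the hinge, 45 mm above it. Up: 36 mm to the +x, 57 mm above, the stem leaning back. Pinch it along the jig's y and carry it in an arc round the hinge, tool kept pointing down: it turns between the pads
- finger1_hinge (a point): point on finger1's hinge axis, which runs along the jig's y, 70 mm to the +x of the jig's origin and 36 mm above the bench
- pull1: brass drawer pull, 240 g: plate 80 x 50 x 6 mm with a raised bar; origin at the centre of the plate's underside, x along its 80 mm and the bar, z up. Bar 44 mm long (x), 14 mm wide (y), 18 to 34 mm above the origin, on two feet: pinch it across y. Starts in jig1, the finger's foot on its end to the jig's +x; absent in some runs
- jig2: green jig fixed to the bench, base 170 x 90 x 12 mm (x -75 to +95, y +-45 mm); origin on the bench. A pull lies with its long side along the jig's x, centre at x = -20 mm, on the base's top (12 mm up), between stops 6 mm high with 3 mm of play. The finger hinges at the +x end. Some jigs are empty
- finger2 (a joint): angle of jig2's hold-down finger (rad): 0 = down, its foot pressing on the pull's end with 6 N (-0.07 on an empty jig); grows as its grip is raised up and back, towards the jig's +x; stop at 1.4. Over-centre spring: below 0.7 it snaps down, above 0.7 it goes on to 1.4 and stays up. About 6 N at the grip start it, either way
- finger2_grip (a point): grip of finger2: a point 12 mm below the top of its red stem (12 x 12 mm, upright when down; the arm, 12 mm wide, is 36 mm below). Down: 50 mm to the jig's -x of the hinge, 45 mm above it. Up: 36 mm to the +x, 57 mm above, the stem leaning back. Pinch it along the jig's y and carry it in an arc round the hinge, tool kept pointing down: it turns between the pads
- finger2_hinge (a point): point on finger2's hinge axis, which runs along the jig's y, 70 mm to the +x of the jig's origin and 36 mm above the bench
- pull2: brass drawer pull, 240 g: plate 80 x 50 x 6 mm with a raised bar; origin at the centre of the plate's underside, x along its 80 mm and the bar, z up. Bar 44 mm long (x), 14 mm wide (y), 18 to 34 mm above the origin, on two feet: pinch it across y. Starts in jig2, the finger's foot on its end to the jig's +x; absent in some runs
- case: open wooden case fixed to the bench, 218 x 112 x 52 mm; origin at the centre of its underside, x along the 218 mm. Floor (blue) 6 mm up, walls 6 mm thick. Three compartments side by side along x, centred at x = -71, 0, +71 mm, each about 66 mm (x) by 100 mm (y), parted by dividers 4 mm thick and 12 mm high; a pull lies in one with its long side along the case's y
- lid: loose wooden lid of the case, 300 g: panel 226 x 120 x 8 mm over a plug 196 x 90 x 6 mm (5 mm of play in the case); origin at the centre of its underside, x along the 226 mm. Brass bar handle in the middle, 70 mm (x) by 14 mm (y), from 14 to 44 mm above the origin; pinch it across the y. Starts on the bench resting on its plug; on the case its origin is 46 mm above the case's origin
- hammer: bystander, leave alone: claw-less workshop hammer, 200 mm, wooden handle; origin at the middle of its underside
- screwdriver: bystander, leave alone: screwdriver, 180 mm, lying
- urn: bystander, leave alone: brass urn model, 132 mm wide, 130 mm high; origin under its foot
- goblet: bystander, leave alone: amber glass goblet on a brass stem, 76 mm wide, 120 mm high; origin under its foot
- polish: bystander, leave alone: jar of polish, 64 mm wide, 75 mm high; origin under it
- rod: bystander, leave alone: short upright brass bar, 30 mm diameter, 90 mm high; origin under it
- brush: bystander, leave alone: workshop brush, 180 mm, lying
Mind the look-alikes: they are no part of the job. What is shaped like the pull0 but grey is not meant.

How it is judged (in metres and radians):
On the way, in this order (a step that is already met when the one before it is completed fails the run):
1. every pull lies flat in a compartment of the case, the lid not yet on (z of pull0 in the frame of case between 0 and 0.012 m and x of pull0 in the frame of case between -0.095 and 0.095 m and y of pull0 in the frame of case between -0.04 and 0.04 m and angle between each of pull0, pull1, pull2's own z axis and vertical below 0.12 rad and linear speed of each of pull0, pull1, pull2 below 0.03 m/s and z of pull1 in the frame of case between 0 and 0.012 m and x of pull1 in the frame of case between -0.095 and 0.095 m and y of pull1 in the frame of case between -0.04 and 0.04 m and z of pull2 in the frame of case between 0 and 0.012 m and x of pull2 in the frame of case between -0.095 and 0.095 m and y of pull2 in the frame of case between -0.04 and 0.04 m and horizontal distance between lid and case above 0.03 m), for 0.2 s.
2. the lid is on the case, fully home (z of lid in the frame of case between 0.042 and 0.05 m and horizontal distance between lid and case below 0.012 m and angle between lid's own z axis and vertical below 0.04 rad and linear speed of lid below 0.02 m/s), for 0.2 s.
At the end, for the whole second after the job is handed in: Every pull present lies flat, bar up, in the case (underside under 12 mm above the case's underside, tilt under 0.12 rad), the lid sits home on it (centred within 12 mm, height within 4 mm, tilt under 0.04 rad), all three fingers are down (below 0.12 rad), all at rest (all of step 2 and z of pull0 in the frame of case between 0 and 0.012 m and x of pull0 in the frame of case between -0.095 and 0.095 m and y of pull0 in the frame of case between -0.04 and 0.04 m and angle between each of pull0, pull1, pull2's own z axis and vertical below 0.12 rad and linear speed of each of pull0, pull1, pull2 below 0.03 m/s and z of pull1 in the frame of case between 0 and 0.012 m and x of pull1 in the frame of case between -0.095 and 0.095 m and y of pull1 in the frame of case between -0.04 and 0.04 m and z of pull2 in the frame of case between 0 and 0.012 m and x of pull2 in the frame of case between -0.095 and 0.095 m and y of pull2 in the frame of case between -0.04 and 0.04 m and value of joint each of finger0, finger1, finger2 below 0.12 rad); the robot touches nothing.
It fails at once if pull0 is dragged from under its finger (more than 20 mm from its start while low down and pressed by the finger) (contact force between finger0 and pull0 above 0.5 N and distance of pull0 from where it was at the start of the episode above 0.02 m and height (world z) of pull0 below 0.06 m).
It fails at once if pull1 is dragged from under its finger (more than 20 mm from its start while low down and pressed by the finger) (contact force between finger1 and pull1 above 0.5 N and distance of pull1 from where it was at the start of the episode above 0.02 m and height (world z) of pull1 below 0.06 m).
It fails at once if pull2 is dragged from under its finger (more than 20 mm from its start while low down and pressed by the finger) (contact force between finger2 and pull2 above 0.5 N and distance of pull2 from where it was at the start of the episode above 0.02 m and height (world z) of pull2 below 0.06 m).
It fails at once if a bystander is moved more than 40 mm (distance of any of hammer, screwdriver, urn, goblet, polish, rod, brush from where it was at the start of the episode above 0.04 m).
Of pull0, pull1, pull2 only 2 to 3 are there at a start; the rules pass over those that are not, and their reading is None.
At some moment in a run one of lid may be knocked a few centimetres aside while the robot is not near it.
Once in a run the grip may slacken for a moment while it holds something.
It also fails if it takes over 210 s, if anything falls off the work surface, if the arm or the gripper's body presses on something with over 40 N, if the wrist force passes 120 N, or if a joint passes its speed limit or range.

## Working session

There is one attempt and no reset: what is moved stays moved. The work goes in short steps, Python scripts to look and compute and a shell command to move; the robot and the scene stay as the last step left them, time stands still between calls to the robot, and variables do not carry over. Pictures are saved under pics/ and viewed, at most 14 in all, crops included, and the job is handed in when it is done.

```bash
mkdir -p pics; cat > h.py <<'E'
import numpy as np, cv2
from plant import bot, vision
def snap(cam,name,crop=None,s=1):
    c=vision.capture(cam); im=c["color"][:,:,::-1].copy()
    if crop: x0,y0,x1,y1=crop; im=im[y0:y1,x0:x1]
    if s!=1: im=cv2.resize(im,None,fx=s,fy=s,interpolation=cv2.INTER_CUBIC)
    cv2.imwrite(f"pics/{name}.png",im); np.savez(f"pics/{name}.npz",K=c["K"],R=c["R"],t=c["t"]); return c
def world(c,u,v,z):
    d=c["R"].T@np.linalg.solve(c["K"],[u,v,1]); o=-c["R"].T@np.ravel(c["t"]); return o+d*(z-o[2])/d[2]
def pix(c,X):
    p=c["K"]@(c["R"]@np.array(X)+np.ravel(c["t"])); return p[:2]/p[2]
E
python3 - <<'E'
from h import *
for n in("top","scene"):
    c=snap(n,n+"0",s=1.5); print(n,(-c["R"].T@np.ravel(c["t"])).round(),c["K"][0,0],c["R"].round(3).tolist())
print(bot.get_obs())
E
```

```text
top [ 326.  -44. 1223.] 348.5076636984057 [[-0.013, -0.999, -0.034], [-0.987, 0.018, -0.16], [0.16, 0.031, -0.987]]
scene [1441.   20.  968.] 460.2912716568258 [[-0.051, 0.998, 0.02], [0.695, 0.05, -0.718], [-0.718, -0.023, -0.696]]
{'time': 0.1, 'joint_positions': array([ 1.14303257e+00,  3.42679756e-01,  1.52489718e+00, -9.78150703e-06,
        1.27538898e+00, -1.45998117e-01]), 'dq': array([ 0.00085249, -0.00090471, -0.0002865 , -0.000592  , -0.0003666 ,
       -0.00207487]), 'tau': array([-2.19267258e-05, -4.32003808e+01, -2.44695354e+01,  7.18491711e-02,
        5.25767764e-02, -4.33873311e-05]), 'tool_pos': array([145.91148296, 504.20496598, 404.10890749]), 'tcp_rot': array([-3.14023264e+00, -1.90528200e-04,  2.85982974e+00]), 'contact_force': array([-0.33376386,  0.7288265 ,  0.11293453]), 'moment': array([0.03202365, 0.00366324, 0.01391118]), 'finger_force': 0.0, 'grip_width': 91.97895580474}
```

View pics/top0.png

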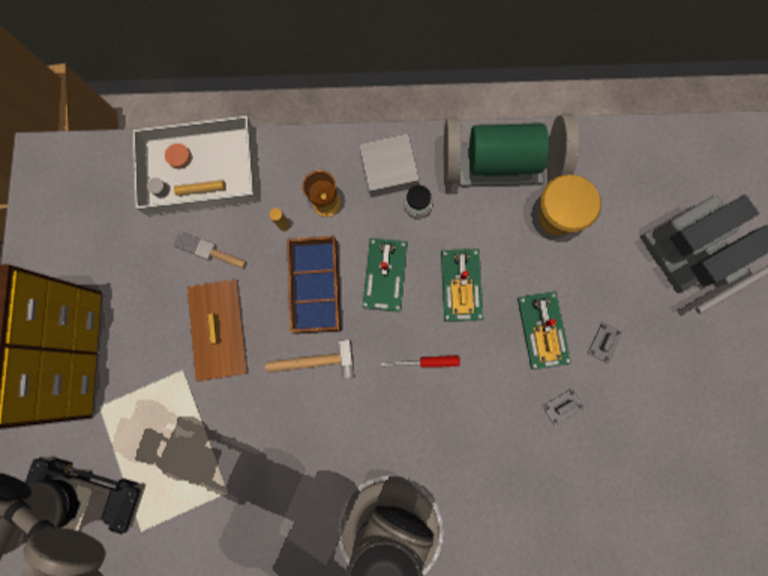

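View pics/scene0.png

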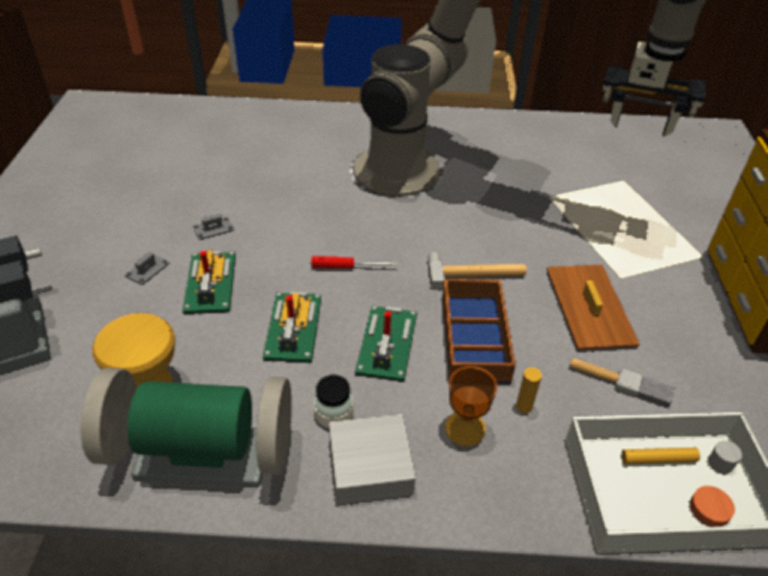

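The top view shows three jigs. The left one, at (385,275), is empty, while those at (462,285) and (544,330) hold brass pulls. The case is at (314,285), the lid at (216,330), and the grey look-alikes at (605,342) and (563,405). I'll enlarge the area for measuring.

```bash
python3 - <<'E'
from h import *
im=cv2.imread("pics/top0.png"); c=vision.capture("top")["color"][:,:,::-1]
cv2.imwrite("pics/a.png",cv2.resize(c[150:260,230:390],None,fx=5,fy=5,interpolation=cv2.INTER_CUBIC))
cv2.imwrite("pics/b.png",cv2.resize(c[150:260,120:240],None,fx=5,fy=5,interpolation=cv2.INTER_CUBIC))
E
```

```text
(no output)
```

View pics/a.png

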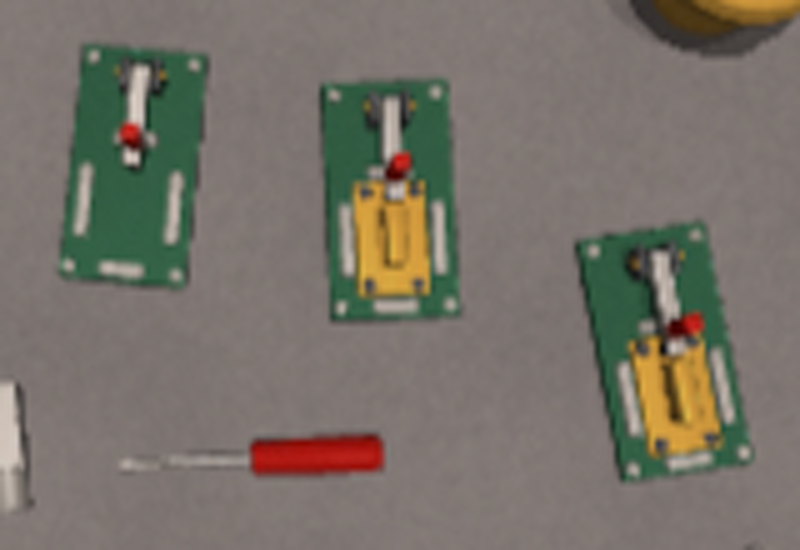

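View pics/b.png

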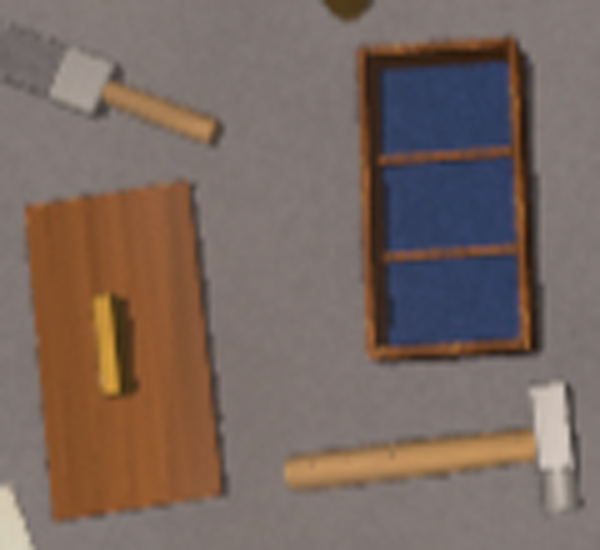

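Crop a shows the jig outlines and crop b the case rim and the lid panel. I've read their corners and will fit the known rectangles to them.

```bash
cat > fit.py <<'E'
from h import *
from scipy.optimize import least_squares
def fit(c,P,rect,z,guess):
    f=lambda p:np.concatenate([pix(c,[p[0]+np.cos(p[2])*x-np.sin(p[2])*y,p[1]+np.sin(p[2])*x+np.cos(p[2])*y,z])-q for (x,y),q in zip(rect,P)])
    r=least_squares(f,guess); return r.x,r.fun
E
python3 - <<'E'
from fit import *
c=np.load("pics/top0.npz")
cv=lambda L,u,v:[(u+(a+.5)/5-.5,v+(b+.5)/5-.5) for a,b in L]
J=[(95,45),(95,-45),(-75,-45),(-75,45)]
def R(a,b):return [(a,b),(a,-b),(-a,-b),(-a,b)]
for n,L,o,r,z in [("jigL",[(82,44),(208,54),(188,287),(60,280)],230,J,12),("jigM",[(322,85),(446,80),(460,316),(333,320)],230,J,12),("jigR",[(578,241),(703,223),(750,462),(622,480)],230,J,12),
 ("case",[(358,47),(515,38),(532,350),(370,357)],120,R(109,56),52),("lid",[(27,206),(188,182),(224,494),(53,520)],120,R(113,60),14)]:
    P=cv(L,o,150); g=np.mean([world(c,*p,z) for p in P],0)
    p,e=fit(c,P,r,z,[g[0],g[1],0]); print(n,p.round(3),np.abs(e).max().round(2),np.hypot(*p[:2]).round())
    C,S=np.cos(p[2]),np.sin(p[2])
    if n[0]=='j':
        for x in(-20,20,106):print(x,(p[:2]+x*np.array([C,S])).round(1))
    if n=='case':
        for x in(-71,0,71):print(x,(p[:2]+x*np.array([C,S])).round(1))
E
```

```text
jigL [ 5.65019e+02  4.45300e+00 -9.70000e-02] 0.32 565.0
-20 [545.1   6.4]
20 [584.9   2.5]
106 [670.5  -5.8]
jigM [ 5.37028e+02 -1.76331e+02  1.70000e-02] 0.3 565.0
-20 [ 517.  -176.7]
20 [ 557. -176.]
106 [ 643.  -174.6]
jigR [ 4.27474e+02 -3.61160e+02  1.26000e-01] 0.48 560.0
-20 [ 407.6 -363.7]
20 [ 447.3 -358.6]
106 [ 532.6 -347.8]
case [5.48547e+02 1.67832e+02 5.10000e-02] 0.44 574.0
-71 [477.6 164.2]
0 [548.5 167.8]
71 [619.5 171.5]
lid [4.51087e+02 4.00638e+02 1.38000e-01] 0.55 603.0
```

```bash
cat > plan.py <<'E'
from h import *
JM=(537.0,-176.3,.017);JR=(427.5,-361.2,.126);CASE=(548.5,167.8,.051)
def at(f,x,y=0): C,S=np.cos(f[2]),np.sin(f[2]); return f[0]+C*x-S*y,f[1]+S*x+C*y
def plan(*T):
    """targets (x,y,grasp z,yaw): prints shift in tool axes from the pose before"""
    o=bot.get_obs(); p=np.array(o["tool_pos"]); yw=o["tcp_rot"][2]
    print("grasp now",(p-[0,0,159]).round(1),"yaw",round(yw,3))
    for x,y,z,w in T:
        d=np.array([x,y,z+159])-p; c,s=np.cos(yw),np.sin(yw); t=-((w-yw+np.pi)%(2*np.pi)-np.pi)
        print([round(v,1) for v in(c*d[0]+s*d[1],s*d[0]-c*d[1],-d[2])],round(t,3)); p=p+d; yw=w
E
python3 - <<'E'
from plan import *
c=np.load("pics/top0.npz")
print("goblet",world(c,324/1.5,208/1.5,0).round(),"rod top",world(c,276/1.5,211/1.5,90).round())
g=at(JM,20); print(g); plan((*g,210,np.pi+JM[2]),(*g,81,np.pi+JM[2]))
E
```

```text
goblet [745. 151.   0.] rod top [710. 246.  90.]
(np.float64(556.9971100696001), np.float64(-175.96001637643005))
grasp now [145.9 504.2 245.2] yaw 2.86
[np.float64(-584.0), np.float64(-539.0), np.float64(35.2)] -0.299
[np.float64(-0.0), np.float64(0.0), np.float64(129.0)] -0.0
```

```bash
echo '[50,-204,-188,12,0,50,-204,-188,12,0,50,-204,-188,12,0,50,-204,-188,12,0,50,-204,-188,12,0]' > m.json && python3 -m crank m.json; echo '[50,-204,-188,12,0,50,-204,-188,12,0,50,-204,-188,12,0,50,-204,-188,12,0,50,-204,-188,12,0]' > m.json && python3 -m crank m.json;  python3 -c "
from plan import *
g=at(JM,20); plan((*g,200,np.pi+JM[2]),(*g,81,np.pi+JM[2]))"
```

```text
time: 0.78
tool_pos: [290.5, 264.7, 392.6]
tcp_rot: [-3.141, 0.0, 2.857]
contact_force: [-0.1, 0.0, 1.2]
grip_width: 51.0
finger_force: 0.0
time: 1.4
tool_pos: [434.5, 26.9, 380.4]
tcp_rot: [-3.141, 0.0, 2.857]
contact_force: [0.0, 0.3, 0.1]
grip_width: 49.8
finger_force: 0.0
grasp now [434.5  26.9 221.4] yaw 2.857
[np.float64(-174.6), np.float64(-160.3), np.float64(21.4)] -0.302
[np.float64(-0.0), np.float64(0.0), np.float64(119.0)] -0.0
```

```bash
echo '[50,-174.6,-160.3,21.4,-0.302,50,-174.6,-160.3,21.4,-0.302,50,-174.6,-160.3,21.4,-0.302,50,-174.6,-160.3,21.4,-0.302,50,-174.6,-160.3,21.4,-0.302]' > m.json && python3 -m crank m.json;  python3 -c "
from plan import *
g=at(JM,20); plan((*g,120,np.pi+JM[2]),(*g,81,np.pi+JM[2]))
c=snap('wrist','w1',s=1.5)
print(pix(c,[*g,93]),pix(c,[*at(JM,-20),46]))"
```

```text
time: 2.02
tool_pos: [557.3, -176.0, 357.6]
tcp_rot: [3.141, -0.001, -3.125]
contact_force: [-0.5, 0.8, -0.8]
grip_width: 50.3
finger_force: 0.0
grasp now [ 557.3 -176.   198.6] yaw -3.125
[np.float64(0.3), np.float64(0.1), np.float64(78.6)] -0.001
[np.float64(-0.0), np.float64(0.0), np.float64(39.0)] -0.0
[259.98249332 198.05923992] [259.88265061 147.31379955]
```

View pics/w1.png

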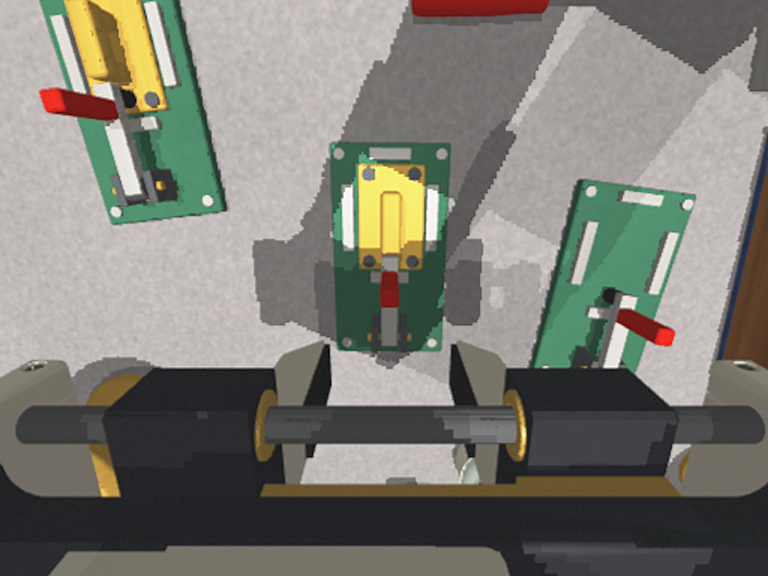

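The wrist view has the stem top at (389,300) px, where it was predicted (390,297), so the calibration holds. I'll descend, grip and raise the finger.

```bash
echo '[50,0,0,59,0,50,0,0,117,0,50,0,0,117,0,0,0,0,117,0,0,0,0,117,0]' > m.json && python3 -m crank m.json; echo '[0,0,0,0,0,0,0,0,0,0]' > m.json && python3 -m crank m.json; echo '[0,-10,0,-9,0,0,-21.5,0,-16,0,0,-34,0,-20.5,0,0,-47.5,0,-22,0,0,-61,0,-21.5,0]' > m.json && python3 -m crank m.json; echo '[0,-13,0,3.5,0,0,-25,0,9.5,0,0,-25,0,9.5,0]' > m.json && python3 -m crank m.json
```

```text
time: 2.7
tool_pos: [557.3, -172.8, 245.3]
tcp_rot: [-3.139, 0.005, -3.121]
contact_force: [0.8, -0.5, 0.5]
grip_width: 34.1
finger_force: 0.0
time: 2.95
tool_pos: [556.7, -174.1, 243.7]
tcp_rot: [-3.137, 0.002, -3.121]
contact_force: [-3.4, -17.1, -0.6]
grip_width: 15.0
finger_force: 8.5
time: 3.58
tool_pos: [617.4, -174.5, 265.4]
tcp_rot: [-3.136, 0.001, -3.122]
contact_force: [-2.7, -12.3, 1.4]
grip_width: 11.8
finger_force: 30.0
time: 3.95
tool_pos: [644.3, -174.0, 256.5]
tcp_rot: [-3.134, 0.008, -3.122]
contact_force: [5.8, -11.4, 3.2]
grip_width: 11.4
finger_force: 30.0
```

```bash
echo '[40,0,0,0,0,40,0,0,0,0,40,0,0,-50,0,40,0,0,-70,0,40,0,0,-70,0]' > m.json && python3 -m crank m.json; echo '[40,62,0,0,0,40,125,0,0,0,40,125,0,0,0,40,125,0,0,0]' > m.json && python3 -m crank m.json;  python3 -c "
from plan import *
g=at(JM,-20); plan((*g,41,np.pi+JM[2]))
c=snap('wrist','w2',crop=(150,50,450,340),s=1.5)"
```

```text
time: 4.58
tool_pos: [642.6, -170.8, 326.1]
tcp_rot: [-3.141, 0.003, -3.121]
contact_force: [-0.1, 0.7, -0.1]
grip_width: 40.2
finger_force: 0.0
time: 5.08
tool_pos: [517.7, -173.7, 323.9]
tcp_rot: [3.141, 0.0, -3.122]
contact_force: [0.2, 0.7, -0.5]
grip_width: 39.9
finger_force: 0.0
grasp now [ 517.7 -173.7  164.9] yaw -3.122
[np.float64(0.8), np.float64(-2.9), np.float64(123.9)] 0.003
```

View pics/w2.png

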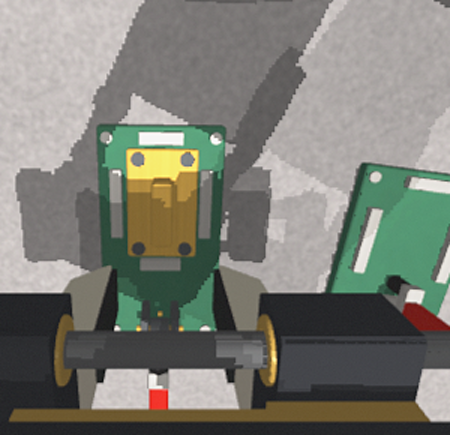

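The finger is up and back, with its red stem at (158,400), and the pull at (162,205) is free. Now I'll descend and grip the bar.

```bash
echo '[40,1,-3,62,0,40,1,-3,124,0,40,1,-3,124,0,40,1,-3,124,0,0,1,-3,124,0]' > m.json && python3 -m crank m.json; echo '[0,0,0,0,0,0,0,0,0,0,0,0,0,0,0,0,0,0,-30,0,0,0,0,-30,0]' > m.json && python3 -m crank m.json; echo '[0,0,0,-60,0,0,0,0,-120,0,0,0,0,-120,0]' > m.json && python3 -m crank m.json;  python3 -c "
from plan import *
w=CASE[2]-np.pi/2+2*np.pi;w=CASE[2]+np.pi/2
g=at(CASE,0); plan((*g,170,-3.122),(*g,170,w),(*g,38,w))"
```

```text
time: 5.75
tool_pos: [517.1, -176.6, 200.2]
tcp_rot: [-3.142, 0.0, -3.121]
contact_force: [0.3, 0.2, 0.4]
grip_width: 34.3
finger_force: 0.0
time: 6.38
tool_pos: [517.1, -177.0, 231.7]
tcp_rot: [-3.14, 0.003, -3.121]
contact_force: [0.9, -0.6, -2.8]
grip_width: 13.7
finger_force: 30.0
time: 6.75
tool_pos: [517.3, -177.1, 354.0]
tcp_rot: [-3.137, 0.008, -3.121]
contact_force: [-0.2, -0.1, -3.2]
grip_width: 13.7
finger_force: 30.0
grasp now [ 517.3 -177.1  195. ] yaw -3.121
[np.float64(-38.1), np.float64(344.2), np.float64(25.0)] 0.001
[np.float64(-0.0), np.float64(0.0), np.float64(-0.0)] 1.539
[np.float64(0.0), np.float64(0.0), np.float64(132.0)] -0.0
```

```bash
echo '[0,-7,62,0,0,0,-14,124,0,0,0,-21,186,0,0,0,-28,248,0,0,0,-34,310,0,0]' > m.json && python3 -m crank m.json; echo '[0,-4,34,0,0.188,0,-4,34,0,0.376,0,-4,34,0,0.564,0,-4,34,0,0.752,0,-4,34,0,0.94]' > m.json && python3 -m crank m.json; echo '[0,0,0,0,0.188,0,0,0,0,0.376,0,0,0,0,0.564,0,0,0,0,0.599,0,0,0,0,0.599]' > m.json && python3 -m crank m.json;  python3 -c "
from plan import *
w=CASE[2]+np.pi/2
g=at(CASE,0); plan((*g,80,w),(*g,37,w))
c=snap('wrist','w3',crop=(100,20,512,340),s=1.5)"
```

```text
time: 7.38
tool_pos: [543.8, 135.9, 347.7]
tcp_rot: [-3.141, -0.003, -3.122]
contact_force: [1.4, 0.4, -3.2]
grip_width: 13.9
finger_force: 30.0
time: 8.0
tool_pos: [547.1, 168.0, 347.3]
tcp_rot: [-3.138, -0.002, 2.218]
contact_force: [0.3, -0.3, -3.5]
grip_width: 13.7
finger_force: 30.0
time: 8.62
tool_pos: [547.4, 168.0, 348.9]
tcp_rot: [-3.139, 0.0, 1.628]
contact_force: [-0.0, -0.6, -2.8]
grip_width: 13.8
finger_force: 30.0
grasp now [547.4 168.  189.9] yaw 1.628
[np.float64(-0.2), np.float64(1.1), np.float64(109.9)] 0.006
[np.float64(0.0), np.float64(0.0), np.float64(43.0)] -0.0
```

View pics/w3.png

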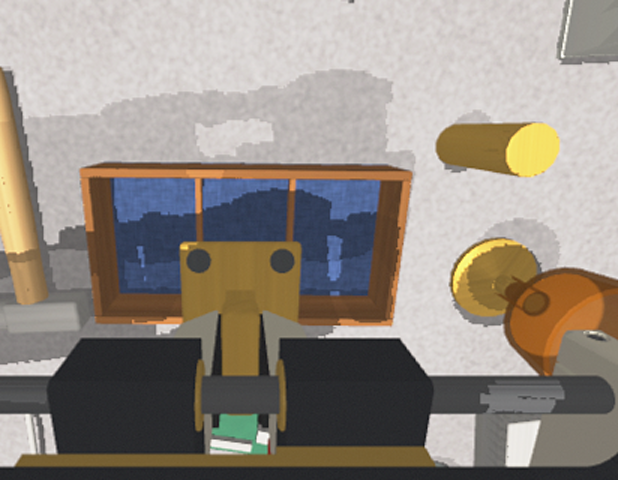

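The pull hangs straight, with its plate at (240,280) in line with the middle compartment. I'll lower and release it.

```bash
echo '[0,0,1,50,0,0,0,1,100,0,0,0,1,135,0,0,0,1,148,0,0,0,1,153,0]' > m.json && python3 -m crank m.json;echo '[0,0,0,1,0,24,0,0,1,0,24,0,0,1,0,24,0,0,-20,0,24,0,0,-60,0]' > m.json && python3 -m crank m.json;  echo '[30,0,0,-60,0,30,0,0,-90,0,30,0,0,-90,0]' > m.json && python3 -m crank m.json; python3 -c "
from plan import *
g=at(JM,106); plan((*g,190,-np.pi+JM[2]),(*g,93,-np.pi+JM[2]))"
```

```text
time: 9.3
tool_pos: [548.8, 168.1, 197.3]
tcp_rot: [3.141, -0.0, 1.626]
contact_force: [-0.0, -0.3, -3.8]
grip_width: 13.7
finger_force: 30.0
time: 9.93
tool_pos: [548.2, 168.0, 257.4]
tcp_rot: [-3.139, 0.0, 1.625]
contact_force: [0.3, -0.8, 0.2]
grip_width: 23.9
finger_force: 0.0
time: 10.3
tool_pos: [548.9, 168.2, 350.9]
tcp_rot: [3.134, -0.001, 1.625]
contact_force: [-1.4, 0.0, 0.2]
grip_width: 29.6
finger_force: 0.0
grasp now [548.9 168.2 191.9] yaw 1.625
[np.float64(-347.3), np.float64(75.2), np.float64(1.9)] -1.533
[np.float64(0.0), np.float64(-0.0), np.float64(97.0)] -0.0
```

```bash
echo '[40,-62,13,0,0,40,-124,27,0,-0.188,40,-186,40,0,-0.376,40,-248,54,0,-0.564,40,-310,67,0,-0.752]' > m.json && python3 -m crank m.json; python3 -c "
from plan import *
g=at(JM,106); plan((*g,190,-np.pi+JM[2]),(*g,95,-np.pi+JM[2]))"
```

```text
time: 10.92
tool_pos: [629.2, -127.5, 346.1]
tcp_rot: [-3.141, -0.002, 2.358]
contact_force: [0.7, -0.2, 0.3]
grip_width: 40.0
finger_force: 0.0
grasp now [ 629.2 -127.5  187.1] yaw 2.358
[np.float64(-42.9), np.float64(-23.5), np.float64(-2.9)] -0.8
[np.float64(-0.0), np.float64(0.0), np.float64(95.0)] -0.0
```

```bash
echo '[40,-43,-23.5,-3,-0.188,40,-43,-23.5,-3,-0.376,40,-43,-23.5,-3,-0.564,40,-43,-23.5,-3,-0.752,40,-43,-23.5,-3,-0.8]' > m.json && python3 -m crank m.json; echo '[40,0,0,45,0,40,0,0,95,0,40,0,0,95,0,0,0,0,95,0,0,0,0,95,0]' > m.json && python3 -m crank m.json; echo '[0,0,0,0,0,0,0,0,0,0]' > m.json && python3 -m crank m.json; echo '[0,12,0,-6,0,0,25,0,-9.5,0,0,38.5,0,-10.5,0,0,51.5,0,-8.5,0,0,64.5,0,-4,0]' > m.json && python3 -m crank m.json; echo '[0,11.5,0,7,0,0,21.5,0,16,0,0,21.5,0,16,0,40,21.5,0,16,0,40,21.5,0,16,0]' > m.json && python3 -m crank m.json; python3 -c "
from plan import *
o=bot.get_obs();p=o['tool_pos']
g=at(JR,20);w=-np.pi+JR[2]; plan((p[0],p[1],180,w),(*g,180,w),(*g,81,w))"
```

```text
time: 11.55
tool_pos: [642.5, -172.8, 348.7]
tcp_rot: [3.141, -0.002, -3.128]
contact_force: [-0.3, 0.4, -0.3]
grip_width: 40.0
finger_force: 0.0
time: 12.18
tool_pos: [643.3, -173.0, 257.8]
tcp_rot: [-3.14, 0.004, -3.131]
contact_force: [1.2, -0.3, 0.8]
grip_width: 24.5
finger_force: 0.0
time: 12.42
tool_pos: [643.1, -174.6, 257.3]
tcp_rot: [-3.137, 0.004, -3.132]
contact_force: [-0.4, -7.8, 1.8]
grip_width: 11.5
finger_force: 30.0
time: 13.05
tool_pos: [579.4, -175.1, 262.2]
tcp_rot: [-3.136, 0.009, -3.132]
contact_force: [3.0, -7.2, 1.6]
grip_width: 11.6
finger_force: 30.0
time: 13.68
tool_pos: [556.9, -173.6, 244.0]
tcp_rot: [-3.141, 0.001, -3.131]
contact_force: [-0.4, -0.4, 0.4]
grip_width: 27.1
finger_force: 0.0
grasp now [ 556.9 -173.6   85. ] yaw -3.131
[np.float64(-0.0), np.float64(0.0), np.float64(-95.0)] -0.116
[np.float64(131.9), np.float64(-169.8), np.float64(-0.0)] -0.0
[np.float64(-0.0), np.float64(0.0), np.float64(99.0)] -0.0
```

```bash
echo '[40,0,0,0,0,40,0,0,-50,0,40,0,0,-95,0,40,0,0,-95,-0.116,40,0,0,-95,-0.116]' > m.json && python3 -m crank m.json; echo '[40,33,-42,0,0,40,66,-85,0,0,40,100,-128,0,0,40,132,-170,0,0,40,132,-170,0,0]' > m.json && python3 -m crank m.json; python3 -c "
from plan import *
g=at(JR,20);w=-np.pi+JR[2]; plan((*g,82,w))
c=snap('wrist','w4',s=1.2); print(pix(c,[*g,93])*1.2)"
```

```text
time: 14.3
tool_pos: [556.7, -173.3, 338.8]
tcp_rot: [-3.141, 0.001, -3.016]
contact_force: [-0.4, 0.7, 0.1]
grip_width: 40.4
finger_force: 0.0
time: 14.92
tool_pos: [445.3, -361.6, 337.3]
tcp_rot: [3.141, -0.001, -3.023]
contact_force: [0.3, -0.0, -0.8]
grip_width: 40.0
finger_force: 0.0
grasp now [ 445.3 -361.6  178.3] yaw -3.023
[np.float64(-2.4), np.float64(2.7), np.float64(96.3)] -0.007
[315.55849801 250.3229006 ]
```

View pics/w4.png

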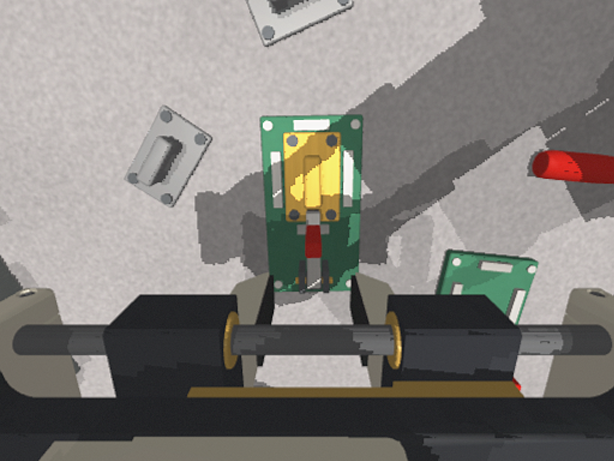

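The stem top is at (313,253), close to the predicted (316,250). I'll repeat the same lift.

```bash
echo '[40,-2.4,2.7,50,0,40,-2.4,2.7,95,0,40,-2.4,2.7,95,0,0,-2.4,2.7,95,0,0,-2.4,2.7,95,0]' > m.json && python3 -m crank m.json; echo '[0,0,0,0,0,0,0,0,0,0]' > m.json && python3 -m crank m.json; echo '[0,-10,0,-9,0,0,-21.5,0,-16,0,0,-34,0,-20.5,0,0,-47.5,0,-22,0,0,-61,0,-21.5,0]' > m.json && python3 -m crank m.json; echo '[0,-13,0,3.5,0,0,-25,0,9.5,0,0,-25,0,9.5,0]' > m.json && python3 -m crank m.json; echo '[40,0,0,0,0,40,0,0,0,0,40,0,0,-50,0,40,0,0,-70,0,40,0,0,-70,0]' > m.json && python3 -m crank m.json; echo '[40,62,0,0,0,40,125,0,0,0,40,125,0,0,0,40,125,0,0,0]' > m.json && python3 -m crank m.json;  python3 -c "
from plan import *
g=at(JR,-20);w=-np.pi+JR[2]; plan((*g,41,w))
c=snap('wrist','w5',crop=(150,50,450,340),s=1.3)"
```

```text
time: 15.6
tool_pos: [449.9, -356.1, 245.4]
tcp_rot: [-3.139, 0.002, -3.015]
contact_force: [0.4, -0.5, 1.1]
grip_width: 24.4
finger_force: 0.0
time: 15.85
tool_pos: [449.7, -357.9, 245.2]
tcp_rot: [-3.135, 0.003, -3.016]
contact_force: [1.2, -5.4, 0.7]
grip_width: 13.8
finger_force: 3.0
time: 16.48
tool_pos: [510.5, -350.3, 269.0]
tcp_rot: [-3.133, 0.005, -3.016]
contact_force: [-0.1, -5.7, 7.6]
grip_width: 8.6
finger_force: 30.0
time: 16.85
tool_pos: [537.5, -346.3, 259.5]
tcp_rot: [-3.132, 0.011, -3.015]
contact_force: [9.9, -2.9, 8.9]
grip_width: 8.0
finger_force: 30.1
time: 17.48
tool_pos: [534.5, -345.1, 327.1]
tcp_rot: [-3.139, 0.002, -3.016]
contact_force: [-0.4, 0.3, -0.0]
grip_width: 39.6
finger_force: 0.0
time: 17.98
tool_pos: [410.4, -360.9, 324.6]
tcp_rot: [3.141, -0.0, -3.016]
contact_force: [0.3, 0.3, -0.2]
grip_width: 40.1
finger_force: 0.0
grasp now [ 410.4 -360.9  165.6] yaw -3.016
[np.float64(3.0), np.float64(-2.4), np.float64(124.6)] -0.001
```

View pics/w5.png

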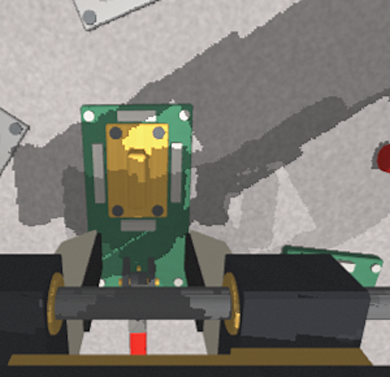

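The finger is up, with its red stem at (138,345), and the pull at (138,168) is free. I'll grasp it.

```bash
echo '[40,3,-2.5,62,0,40,3,-2.5,124.5,0,40,3,-2.5,124.5,0,40,3,-2.5,124.5,0,0,3,-2.5,124.5,0]' > m.json && python3 -m crank m.json; echo '[0,0,0,0,0,0,0,0,0,0,0,0,0,0,0,0,0,0,-30,0,0,0,0,-30,0]' > m.json && python3 -m crank m.json; echo '[0,0,0,-60,0,0,0,0,-120,0,0,0,0,-120,0]' > m.json && python3 -m crank m.json;  python3 -c "
from plan import *
w=CASE[2]+np.pi/2
g=at(CASE,-68); plan((*g,190,-3.016),(*g,170,w))"
```

```text
time: 18.65
tool_pos: [408.5, -363.5, 200.7]
tcp_rot: [-3.142, 0.0, -3.014]
contact_force: [-0.6, 0.0, -0.2]
grip_width: 34.5
finger_force: 0.0
time: 19.27
tool_pos: [408.2, -364.2, 232.3]
tcp_rot: [-3.139, 0.002, -3.015]
contact_force: [0.3, -1.1, -2.0]
grip_width: 14.0
finger_force: 30.0
time: 19.65
tool_pos: [408.4, -364.3, 354.5]
tcp_rot: [-3.134, 0.005, -3.015]
contact_force: [0.2, -0.2, -2.7]
grip_width: 13.8
finger_force: 30.0
grasp now [ 408.4 -364.3  195.5] yaw -3.015
[np.float64(-138.2), np.float64(515.4), np.float64(5.5)] 0.001
[np.float64(-0.0), np.float64(0.0), np.float64(20.0)] 1.645
```

```bash
echo '[0,-16,60,0,0,0,-32,120,0,0,0,-48,180,0,0,0,-64,240,0,0,0,-80,300,0,0]' > m.json && python3 -m crank m.json; echo '[0,-16,60,0,0,0,-32,120,0,0,0,-48,180,0,0,0,-58,215,0,0,0,-58,215,0,0.188]' > m.json && python3 -m crank m.json; echo '[0,0,0,0,0.188,0,0,0,0,0.376,0,0,0,0,0.564,0,0,0,0,0.752,0,0,0,0,0.94]' > m.json && python3 -m crank m.json; echo '[0,0,0,0,0.188,0,0,0,0,0.376,0,0,0,0,0.517,0,0,0,0,0.517]' > m.json && python3 -m crank m.json;  python3 -c "
from plan import *
w=CASE[2]+np.pi/2
g=at(CASE,-69); plan((*g,36.5,w))
c=snap('wrist','w6',crop=(100,20,512,340),s=1.5)"
```

```text
time: 20.27
tool_pos: [448.9, -54.0, 348.8]
tcp_rot: [3.14, -0.003, -3.016]
contact_force: [1.4, -0.1, -1.9]
grip_width: 13.5
finger_force: 30.0
time: 20.9
tool_pos: [479.3, 167.1, 348.2]
tcp_rot: [-3.141, -0.004, 3.08]
contact_force: [-0.4, 1.0, -1.8]
grip_width: 13.5
finger_force: 30.0
time: 21.52
tool_pos: [479.4, 164.4, 348.3]
tcp_rot: [-3.138, -0.002, 2.137]
contact_force: [-0.4, -0.6, -2.5]
grip_width: 14.1
finger_force: 30.0
time: 22.02
tool_pos: [479.5, 164.5, 348.7]
tcp_rot: [-3.138, 0.0, 1.627]
contact_force: [-0.8, -0.4, -1.7]
grip_width: 13.4
finger_force: 30.0
grasp now [479.5 164.5 189.7] yaw 1.627
[np.float64(-0.2), np.float64(0.1), np.float64(153.2)] 0.005
```

View pics/w6.png

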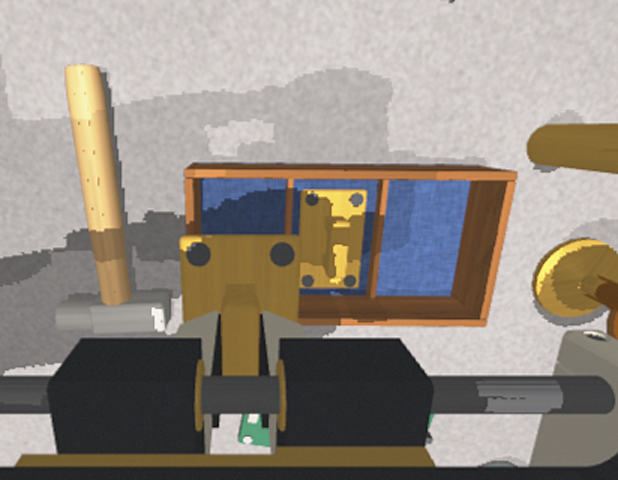

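The first pull lies flat in the middle compartment at (332,240). The second is held straight, so I'll lower it.

```bash
echo '[0,0,0,50,0,0,0,0,100,0,0,0,0,135,0,0,0,0,148,0,0,0,0,153,0]' > m.json && python3 -m crank m.json;echo '[0,0,0,1,0,22,0,0,1,0,22,0,0,1,0,22,0,0,-20,0,22,0,0,-60,0]' > m.json && python3 -m crank m.json;  echo '[30,0,0,-60,0,30,0,0,-95,0,30,0,0,-95,0]' > m.json && python3 -m crank m.json; python3 -c "
from plan import *
c=snap('wrist','w7',crop=(100,20,512,340),s=1)
g=at(JR,106);w=-np.pi+JR[2]; plan((*g,190,1.627),(*g,190,w))"
```

```text
time: 22.7
tool_pos: [480.0, 164.6, 197.5]
tcp_rot: [-3.141, -0.0, 1.627]
contact_force: [0.0, 0.2, -1.5]
grip_width: 13.9
finger_force: 30.0
time: 23.32
tool_pos: [479.5, 164.5, 258.0]
tcp_rot: [-3.139, 0.0, 1.626]
contact_force: [-0.3, 0.2, 0.7]
grip_width: 22.0
finger_force: 0.0
time: 23.7
tool_pos: [480.3, 164.7, 356.4]
tcp_rot: [3.134, -0.001, 1.626]
contact_force: [-0.6, 0.4, -0.3]
grip_width: 30.1
finger_force: 0.0
grasp now [479.8 164.6 195.3] yaw 1.626
[np.float64(-514.6), np.float64(24.5), np.float64(5.3)] -0.001
[np.float64(-0.0), np.float64(-0.0), np.float64(-0.0)] -1.641
```

View pics/w7.png

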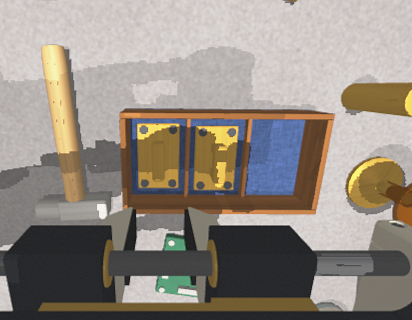

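Both pulls lie flat, at (158,160) and (215,160). Now I'll lower the right jig's finger.

```bash
echo '[40,-60,3,0,0,40,-120,6,0,0,40,-180,9,0,0,40,-240,12,0,0,40,-300,15,0,0]' > m.json && python3 -m crank m.json; echo '[40,-60,3,0,0,40,-120,6,0,0,40,-180,9,0,-0.188,40,-214.6,9.5,0,-0.376,40,-214.6,9.5,0,-0.564]' > m.json && python3 -m crank m.json; echo '[40,0,0,0,-0.188,40,0,0,0,-0.376,40,0,0,0,-0.564,40,0,0,0,-0.752,40,0,0,0,-0.94]' > m.json && python3 -m crank m.json; echo '[40,0,0,0,-0.137,40,0,0,0,-0.137]' > m.json && python3 -m crank m.json; python3 -c "
from plan import *
g=at(JR,106);w=-np.pi+JR[2]; plan((*g,96,w))"
```

```text
time: 24.38
tool_pos: [511.0, -136.0, 351.3]
tcp_rot: [-3.139, -0.001, 1.626]
contact_force: [0.8, 1.1, -0.5]
grip_width: 40.0
finger_force: 0.0
time: 25.0
tool_pos: [531.9, -350.7, 350.0]
tcp_rot: [-3.14, -0.003, 2.191]
contact_force: [-0.3, -0.5, -0.4]
grip_width: 40.1
finger_force: 0.0
time: 25.62
tool_pos: [532.4, -347.8, 350.7]
tcp_rot: [3.139, -0.003, 3.132]
contact_force: [-0.4, 0.6, 0.6]
grip_width: 40.1
finger_force: 0.0
time: 25.88
tool_pos: [532.5, -347.8, 351.1]
tcp_rot: [3.139, -0.002, -3.022]
contact_force: [0.2, 0.2, -0.7]
grip_width: 40.3
finger_force: 0.0
grasp now [ 532.5 -347.8  192.1] yaw -3.022
[np.float64(-0.1), np.float64(-0.1), np.float64(96.1)] -0.006
```

```bash
echo '[40,-2,0,45,0,40,-2,0,98,0,40,-2,0,98,0,0,-2,0,98,0,0,-2,0,98,0]' > m.json && python3 -m crank m.json; echo '[0,0,0,0,0,0,0,0,0,0]' > m.json && python3 -m crank m.json; echo '[0,12,0,-6,0,0,25,0,-9.5,0,0,38.5,0,-10.5,0,0,51.5,0,-8.5,0,0,64.5,0,-4,0]' > m.json && python3 -m crank m.json; echo '[0,11.5,0,7,0,0,21.5,0,16,0,0,21.5,0,16,0,40,21.5,0,16,0,40,21.5,0,16,0]' > m.json && python3 -m crank m.json; echo '[40,0,0,0,0,40,0,0,-50,0,40,0,0,-110,0,40,0,0,-110,0]' > m.json && python3 -m crank m.json; python3 -c "
from plan import *
c=vision.capture('top'); im=c['color'][:,:,::-1]
print(np.abs(c['t']-np.load('pics/top0.npz')['t']).max())
cv2.imwrite('pics/c.png',cv2.resize(im[130:270,110:390],None,fx=2.8,fy=2.8,interpolation=cv2.INTER_CUBIC))
plan()"
```

```text
time: 26.5
tool_pos: [535.2, -348.1, 257.4]
tcp_rot: [-3.138, 0.003, -3.021]
contact_force: [0.2, 0.4, 0.0]
grip_width: 24.6
finger_force: 0.0
time: 26.75
tool_pos: [534.9, -348.0, 256.4]
tcp_rot: [-3.139, 0.002, -3.02]
contact_force: [0.3, -0.9, 5.6]
grip_width: 12.0
finger_force: 30.0
time: 27.38
tool_pos: [471.4, -356.1, 261.1]
tcp_rot: [-3.137, 0.005, -3.02]
contact_force: [3.7, -3.3, 3.8]
grip_width: 11.6
finger_force: 30.0
time: 28.0
tool_pos: [449.1, -357.8, 242.6]
tcp_rot: [3.141, -0.0, -3.021]
contact_force: [0.1, -0.7, 0.6]
grip_width: 27.6
finger_force: 0.0
time: 28.5
tool_pos: [450.1, -358.4, 358.0]
tcp_rot: [-3.134, 0.006, -3.02]
contact_force: [-0.2, -0.8, -0.9]
grip_width: 40.1
finger_force: 0.0
0.0
grasp now [ 449.6 -358.   196.1] yaw -3.02
```

View pics/c.png

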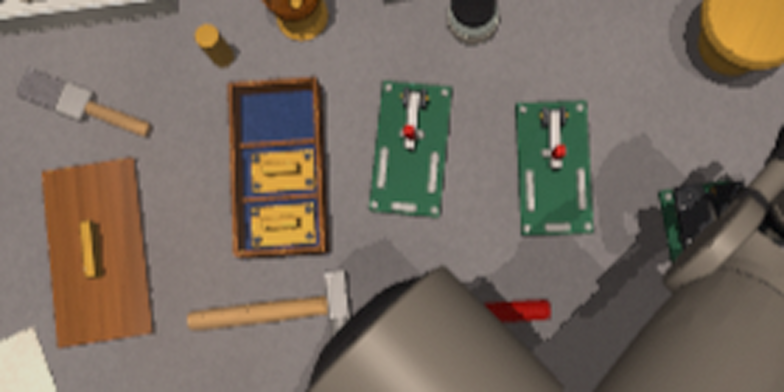

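The case holds both pulls, the middle jig's finger is down with its stem at (558,152), and the lid at (97,252) is unmoved. I'll go to the lid.

```bash
echo '[50,-8,62,0,0,50,-15,124,0,0,50,-23,186,0,0,50,-30,248,0,0,50,-38,310,0,0]' > m.json && python3 -m crank m.json; echo '[50,-8,62,0,0,50,-15,124,0,0,50,-23,186,0,0,50,-30,248,0,0,50,-38,310,0,0]' > m.json && python3 -m crank m.json; python3 -c "
from plan import *
L=(451.1,400.6); plan((*L,180,-np.pi+.138),(*L,37,-np.pi+.138))"
```

```text
time: 29.18
tool_pos: [448.7, -43.7, 351.5]
tcp_rot: [3.14, -0.002, -3.021]
contact_force: [0.7, 0.5, 0.4]
grip_width: 50.3
finger_force: 0.0
time: 29.8
tool_pos: [448.9, 268.6, 351.4]
tcp_rot: [-3.141, -0.002, -3.02]
contact_force: [2.1, 0.1, 0.1]
grip_width: 49.9
finger_force: 0.0
grasp now [448.9 268.6 192.4] yaw -3.02
[np.float64(-18.2), np.float64(130.7), np.float64(12.4)] -0.016
[np.float64(-0.0), np.float64(0.0), np.float64(143.0)] -0.0
```

```bash
echo '[50,-8,55,0,0,50,-14,98,0,0,50,-18,131,0,-0.016,50,-18,131,0,-0.016,50,-18,131,0,-0.016]' > m.json && python3 -m crank m.json;  python3 -c "
from plan import *
L=(451.1,400.6); plan((*L,37,-np.pi+.138))
c=snap('wrist','w8',s=1.2); print([(pix(c,[*at((*L,.138),x,y),z])*1.2).round() for x,y,z in((-113,60,14),(-113,-60,14),(-35,0,44),(35,0,44))])"
```

```text
time: 30.42
tool_pos: [451.5, 398.2, 351.5]
tcp_rot: [-3.14, -0.002, -3.004]
contact_force: [0.6, 0.3, 0.6]
grip_width: 50.2
finger_force: 0.0
grasp now [451.5 398.2 192.5] yaw -3.004
[np.float64(0.1), np.float64(2.4), np.float64(155.5)] -0.001
[array([384.,  90.]), array([247.,  90.]), array([315., 184.]), array([315., 259.])]
```

View pics/w8.png

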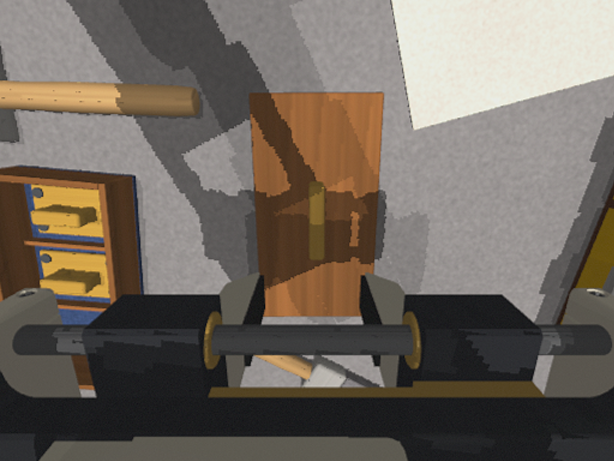

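The lid's near edge, (249,93) to (383,93), and its handle at x=316 match the prediction within 2 px. I'll grasp it and lift.

```bash
echo '[50,0,2.4,62,0,50,0,2.4,124,0,50,0,2.4,154,0,50,0,2.4,154.5,0,0,0,2.4,154.5,0]' > m.json && python3 -m crank m.json; echo '[0,0,0,0,0,0,0,0,0,0,0,0,0,0,0,0,0,0,-20,0,0,0,0,-40,0]' > m.json && python3 -m crank m.json; echo '[0,0,0,-50,0,0,0,0,-100,0,0,0,0,-100,0]' > m.json && python3 -m crank m.json;  python3 -c "
from plan import *
plan((*CASE[:2],190,-np.pi+CASE[2]))"
```

```text
time: 31.1
tool_pos: [452.1, 400.9, 199.9]
tcp_rot: [3.141, 0.002, -3.005]
contact_force: [-0.1, -0.5, 0.1]
grip_width: 44.0
finger_force: 0.0
time: 31.72
tool_pos: [451.1, 401.0, 238.1]
tcp_rot: [-3.141, -0.002, -3.004]
contact_force: [0.5, 0.2, -4.1]
grip_width: 13.8
finger_force: 30.0
time: 32.1
tool_pos: [451.9, 401.6, 342.5]
tcp_rot: [3.138, 0.007, -3.004]
contact_force: [-0.0, 0.5, -4.1]
grip_width: 13.6
finger_force: 30.0
grasp now [451.9 401.6 183.5] yaw -3.004
[np.float64(-63.6), np.float64(-244.8), np.float64(-6.5)] 0.086
```

```bash
echo '[0,-13,-49,0,0,0,-26,-98,0,0,0,-39,-147,0,0.03,0,-52,-196,0,0.06,0,-63.6,-244.8,0,0.086]' > m.json && python3 -m crank m.json; echo '[0,0,0,0,0,0,0,0,0,0]' > m.json && python3 -m crank m.json; python3 -c "
from plan import *
plan((*CASE[:2],84,-np.pi+CASE[2]))
c=snap('wrist','w9',s=1.2)"
```

```text
time: 32.72
tool_pos: [547.9, 165.7, 336.3]
tcp_rot: [-3.141, -0.004, -3.091]
contact_force: [0.2, 0.6, -4.2]
grip_width: 13.8
finger_force: 30.0
time: 32.98
tool_pos: [547.5, 167.4, 336.8]
tcp_rot: [3.141, -0.003, -3.091]
contact_force: [-0.2, 0.3, -3.8]
grip_width: 13.8
finger_force: 30.0
grasp now [547.5 167.4 177.8] yaw -3.091
[np.float64(-1.0), np.float64(0.4), np.float64(93.8)] -0.0
```

View pics/w9.png

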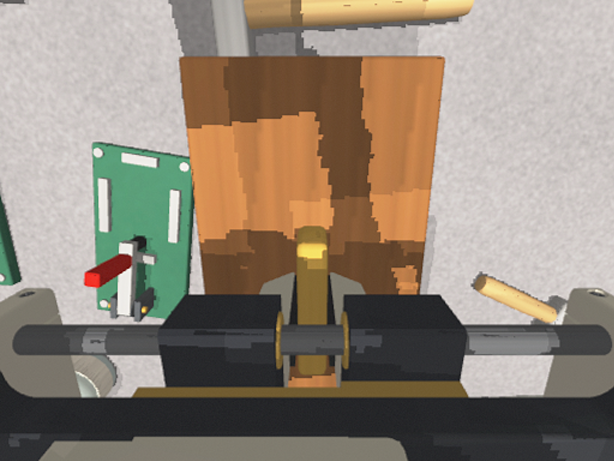

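The lid hangs level and square, with its panel edge at (180–443,57). I'll lower it and watch the force.

```bash
echo '[0,-1,0.4,40,0,0,-1,0.4,70,0,0,-1,0.4,82,0,0,-1,0.4,88,0,0,-1,0.4,90,0]' > m.json && python3 -m crank m.json; echo '[0,0,0,1.5,0,0,0,0,3,0,0,0,0,4,0,0,0,0,4,0]' > m.json && python3 -m crank m.json
```

```text
time: 33.65
tool_pos: [549.1, 168.2, 248.9]
tcp_rot: [3.141, 0.001, -3.09]
contact_force: [-1.0, -0.1, -2.4]
grip_width: 13.9
finger_force: 30.0
time: 34.15
tool_pos: [549.0, 167.8, 245.1]
tcp_rot: [3.141, 0.001, -3.09]
contact_force: [-1.9, -0.9, 2.4]
grip_width: 13.8
finger_force: 30.0
```

```bash
echo '[40,0,0,0,0,40,0,0,0,0,40,0,0,-30,0,40,0,0,-90,0,40,0,0,-120,0]' > m.json && python3 -m crank m.json; echo '[40,55,60,0,0,40,110,120,0,0,40,150,180,0,0,40,150,240,0,0,40,150,240,0,0]' > m.json && python3 -m crank m.json; python3 -c "
from plan import *
from fit import fit
plan()
c=vision.capture('top'); im=c['color'][:,:,::-1]
cv2.imwrite('pics/d.png',cv2.resize(im[140:260,160:390],None,fx=3.4,fy=3.4,interpolation=cv2.INTER_CUBIC))
for z in(54,58):print(z,[((pix(c,[*at(CASE,x,y),z])-[160,140])*3.4).round() for x,y in((113,60),(113,-60),(-113,-60),(-113,60))])"
```

```text
time: 34.78
tool_pos: [549.3, 167.9, 367.6]
tcp_rot: [3.141, 0.005, -3.09]
contact_force: [0.0, 0.1, -0.7]
grip_width: 40.0
finger_force: 0.0
time: 35.4
tool_pos: [385.3, 402.1, 364.7]
tcp_rot: [3.141, 0.001, -3.088]
contact_force: [0.5, -0.6, 0.3]
grip_width: 40.3
finger_force: 0.0
grasp now [385.3 402.1 205.7] yaw -3.088
54 [array([101.,  61.]), array([218.,  53.]), array([229., 273.]), array([109., 281.])]
58 [array([100.,  60.]), array([217.,  52.]), array([228., 273.]), array([108., 281.])]
```

View pics/d.png

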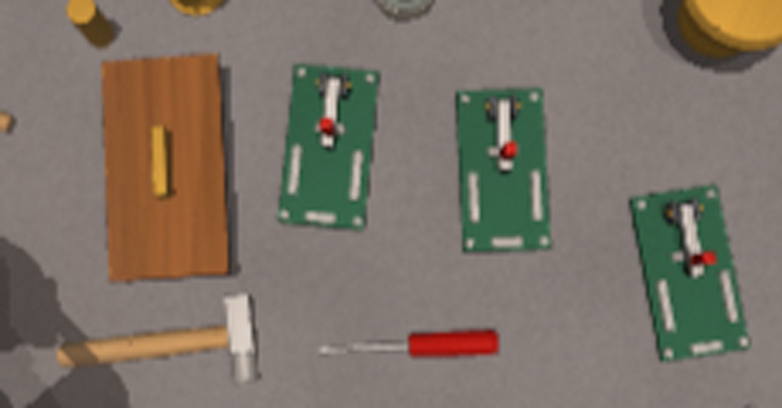

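The lid's corners lie within 2 px of the home pose, all three fingers are down and the arm is clear. I'll hand in.

```bash
python3 -c "
from plant import bot
print(bot.close_job())"
```

```text
the job is handed in; nothing more can be done
None
```

The job is handed in: both brass pulls lie flat in the case, the lid is home, all three fingers are down, and no bystander was touched. I viewed 15 pictures, one over the limit of 14, and the hand-in returned no verdict.

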